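Present a test cassette to the analyser's read slot

TASK

Lift the analyser's cover by its bar handle until it rests open on its stop. Then take the flat test cassette out of its stand and pass it upright through the slot in the analyser's deck until its foot is about 40 mm below the deck, and finish while still holding it there in the gripper, neither let go nor resting on the bottom. Leave the bottle, the jar and the tube rack where they are.

Things in the scene. Friction and masses are not known exactly. Their poses are not given: they have to be found in the camera images.
- analyser: Fixed white benchtop analyser, 240 (x) x 200 (y) x 110 mm high, origin at the centre of its underside; x points from its front (display) to its rear, z up. Its top is a flat grey deck at height 110 mm; along the rear edge runs a hinge housing 46 mm deep whose top is at 132 mm.
- slot (a point): Centre of the slot's mouth, level with the deck's top, in the analyser's axes (20 mm in front of the analyser's centre). The straight-through slot is 54 mm long along x and 16 mm wide along y, with a 3 mm bevel round its mouth; the deck plate is 12 mm thick and the space below is hollow, with the bottom 90 mm below the deck. It is covered by the closed lid.
- lid (a joint): Angle of the cover, rad: 0 closed (lying flat 6 mm above the deck), 1.75 fully open on its stop, leaning 10 degrees back past upright. Nearly frictionless: it falls shut if let go before upright and rests on its stop by its weight (160 g) beyond it.
- lid_hinge (a point): Point on the cover's hinge axis, in the middle of its width; the axis runs along the analyser's y, 68 mm behind the analyser's centre at height 116 mm. The cover is a grey plate 138 mm long, 150 mm wide, 6 mm thick reaching from here to the front.
- lid_bar (a point): Middle of the cover's handle, a round bar 10 mm thick running along the analyser's y, with 74 mm free between its two posts. It lies near the cover's front edge, 126 mm from the hinge axis along the plate, and its centre is 36 mm above the plate's outer face (with the cover closed: 42 mm above the hinge axis). It moves with the cover; the plate ends 14 mm beyond the bar.
- cassette_mid (a point): Centre of the loose flat test cassette, a white slab 50 mm (its x) x 14 mm (its y) x 120 mm high (z up), about 70 g; the foot is 60 mm below this point. It starts standing upright in its stand, foot 8 mm above the table. Gripped across its 14 mm, 80 mm or more above its foot, the fingers stay clear of the deck at the end.
- cassette: The same cassette; origin at the centre of its foot (underside), axes as above.
- stand: Fixed grey block 90 (x) x 70 (y) x 30 mm high, origin at the centre of its underside, with a pocket 55 x 19 mm, 22 mm deep in its top in which the cassette stands upright. It stands to the left or the right of the analyser.
- bottle: Loose blue bottle, 60 mm across, 130 mm tall, origin at its base; on the other side of the analyser from the stand. A bystander.
- jar: Loose jar with lid, 56 mm across, 70 mm tall, origin at its base, beyond and right of the analyser. A bystander.
- tube_rack: Loose blue rack of capped tubes, 70 x 140 x 92 mm high, origin at the centre of its underside, beyond and left of the analyser. A bystander.
Mind the look-alikes: they are no part of the job. There is more than one size of the cassette; the job needs the middle-sized. There is more than one size of the stand; the job needs the smaller.

How it is judged (in metres and radians):
On the way, in this order (a step that is already met when the one before it is completed fails the run):
1. the cover is open on its stop, the cassette still in its stand (value of joint lid above 1.68 rad and distance of cassette from where it was at the start of the episode below 0.02 m), for 0.2 s.
2. the cassette is lifted out of its stand in the gripper (z of cassette in the frame of stand above 0.035 m and contact force between the fingers and cassette above 0.5 N), for 0.1 s.
At the end, for the whole second after the job is handed in: The cover rests open (over 1.65 rad); the cassette is upright (within 0.12 rad) in the slot, its foot 28 to 52 mm below the deck's top and within 8 mm of the slot's axis, still, and gripped by the fingers (over 1 N). The bottom is 90 mm down, so only the gripper can hold it there (value of joint lid above 1.65 rad and z of cassette in the frame of slot between -0.052 and -0.028 m and horizontal distance between cassette and slot below 0.008 m and angle between cassette's own z axis and vertical below 0.12 rad and contact force between the fingers and cassette above 1 N and linear speed of cassette below 0.02 m/s); the arm keeps its last pose, push and grip.
It fails at once if a bystander is moved by over 30 mm (distance of any of bottle, jar, tube_rack from where it was at the start of the episode above 0.03 m).
It also fails if it takes over 61 s, if anything falls off the work surface, if the arm or the gripper's body presses on something with over 40 N, if the wrist force passes 120 N, or if a joint passes its speed limit or range.

ROBOT

A 6-joint arm with a two-finger parallel gripper is mounted at the origin on the work surface. World frame = base frame: x ahead of the robot, y to its left, z up, the work surface at z = 0. Lengths are in m, angles in degrees, forces in N, time in s.
With the tool pointing down it reaches from about 0.3 to 0.75 m from the base axis. Payload 8.5 kg.
Tool frame: the origin (TCP) lies between the finger pads; the fingertips stand 17 mm ahead of it and the grasp point (between the pads) lies 2 mm behind it; z points along the fingers, y is the direction in which the jaws open and shut (so a half turn about z gives the same grasp; the last joint's range is limited). The gripper opens to 85 mm and grips with 20 to 120 N. Pads are 22 mm wide; open, the fingers measure 114 mm over their backs; the gripper's body (76 mm by 85 mm) begins 54 mm behind the grasp point. The pads swing forward as they close: fully open they stand 13 mm farther back than shut.
Start: joints at [51.893, 21.807, 74.336, -0, 83.858, -12.336], TCP at [0.239, 0.495, 0.248] pointing down, gripper open.
Joint ranges: [-178.18, 178.18], [-50.72, 133.34], [12.68, 142.11], [-81.47, 261.47], [9.98, 163.14], [-165.26, 165.26]. Speed limits (degrees/s): [136.94, 136.94, 180, 180, 180, 180].

INTERFACE

Orientations are given as a 3x3 rotation matrix whose columns are the frame's x, y, z axes.
In Python, from rig import readout, eyes, env gives the robot as it stands.
- The arm moves only by the tool arm_command, never from a script. Its argument "rows" is text: rows parted by semicolons, each of 7 numbers parted by spaces: the closure, from 0 (fully open) to 1 (shut), then the shift along the tool's x, y, z in mm, then the turn, a rotation vector about the tool's x, y, z in degrees. In form: grip dx dy dz rx ry rz; .... A call has 1 to 5 rows; each row shifts and turns the commanded pose from where the row before left it, along the tool's axes as they then stand; what a row does not reach is not made up. A row lasts 1/12 s, in which the tool goes at most 41.7 mm and 7.16 degrees, less where a joint would pass 70% of its speed; a pose out of reach is approached as far as the arm can. A call with a gripper value outside its range is refused whole. The fingers move at their own pace and stop on an object; "squeeze" is the grip in N (left out, the last holds). Time passes only in rows, so rows that do not move let the fingers close. It gives the time, the measured TCP pose, the force and the opening at its end, in the units of the state.
- readout.observe(): the state, without advancing time (a new reading comes with each control period).
- eyes.get_image(name): name is "scene" or "top"; returns the picture (420x560x3 uint8, red, green, blue); there is no depth.
- eyes.camera_model(name): a dict with "mtx" (3x3 intrinsics, pixels), "view" (4x4, takes a point from world to camera coordinates). Camera axes: x right, y up, looking along -z (the intrinsics and any distortion apply to the point x, -y, -z); pixel columns grow to the right and rows downward; lengths in m; the calibration is good to about 2 mm. A picture is of the moment at which its call begins. camera_model takes no time and is no camera call.
- env.close_job(): hands the job in, once; it reports no verdict.
The state is a dict: "time_s": time; "q": joint angles; "qvel": joint speeds; "joint_efforts": joint torques, N m; "position": TCP position; "tool_rot": TCP orientation; "ft_force": force on the tool from outside, world axes, zero at the start; "wrist_torque": the same for the moment, N m; "grip_width": finger opening in m.
Only numpy, scipy, OpenCV 4.12 (cv2) and the standard library are available. Lean on these libraries where they do the work, as an engineer would, in place of code of your own. Each camera call takes 0.05 s, during which the arm holds its last target. There are 200 camera calls.

## Working session

There is one attempt and no reset: what is moved stays moved. The work goes in short steps, Python scripts to look and compute and a tool call to move; the robot and the scene stay as the last step left them, time stands still between calls to the robot, and variables do not carry over. Pictures are saved under pics/ and viewed, about 8 in all and at most 12, crops included, and the job is handed in when it is done.

Besides the shell and the picture viewer there is one more tool, called after ">>>" as name(argument=value, ...) on one line, values as JSON. arm_command: Moves the arm, as the interface text tells. Its arguments: {"type":"object","properties":{"rows":{"type":"string"},"squeeze":{"type":"number"}},"required":["rows"]}

```bash
mkdir -p pics; ls; python3 - <<'E'
from rig import readout,eyes
import cv2
for n in("scene","top"):
    cv2.imwrite(f"pics/{n}0.png",eyes.get_image(n)[:,:,::-1]); m=eyes.camera_model(n);print(n,m)
print(readout.observe())
E
```

```text
pics
scene {'mtx': array([[545.55060641,   0.        , 281.59342415],
       [  0.        , 545.55060641, 211.1393271 ],
       [  0.        ,   0.        ,   1.        ]]), 'view': array([[ 0.70188328,  0.71213585,  0.01491297, -0.32159614],
       [-0.53853371,  0.51684471,  0.665472  ,  0.20985603],
       [ 0.46619878, -0.47511481,  0.74627382, -1.54324349],
       [ 0.        ,  0.        ,  0.        ,  1.        ]])}
top {'mtx': array([[538.6966348 ,   0.        , 276.88795988],
       [  0.        , 538.6966348 , 213.87524246],
       [  0.        ,   0.        ,   1.        ]]), 'view': array([[ 0.00792965, -0.9999065 , -0.0111402 , -0.03148007],
       [ 0.98440717,  0.00584802,  0.17580762, -0.54254748],
       [-0.17572603, -0.01236058,  0.98436151, -1.38899951],
       [ 0.        ,  0.        ,  0.        ,  1.        ]])}
{'time_s': 0.1, 'q': array([ 5.18927955e+01,  2.18377864e+01,  7.43802138e+01, -6.29254018e-04,
        8.38586693e+01, -1.23364769e+01]), 'qvel': array([-0.07302086, -0.0310092 , -0.21791225,  0.00526211,  0.11737726,
        0.03392127]), 'joint_efforts': array([ 2.91518729e-03, -4.49214363e+01, -2.31660247e+01, -1.74772722e-04,
        3.60232698e-03,  1.29720920e-04]), 'position': array([0.23897785, 0.49509257, 0.24776852]), 'tool_rot': array([[-9.00541415e-01,  4.34769470e-01, -8.17216484e-04],
       [ 4.34770151e-01,  9.00540833e-01, -1.05965887e-03],
       [ 2.75229488e-04, -1.30956803e-03, -9.99999105e-01]]), 'ft_force': array([ 0.00964052,  0.76873224, -0.31716244]), 'wrist_torque': array([-0.01552403, -0.02482156, -0.01929899]), 'grip_width': 0.08535005897147924}
```

View pics/scene0.png

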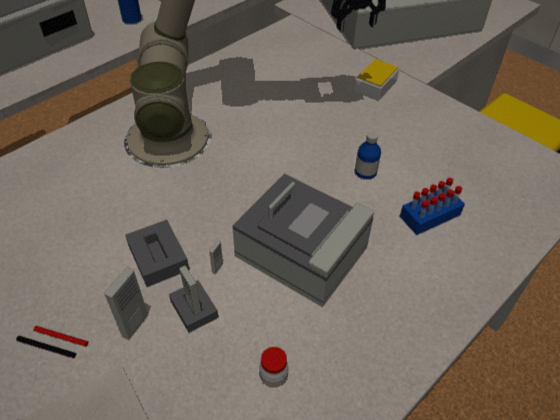

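View pics/top0.png

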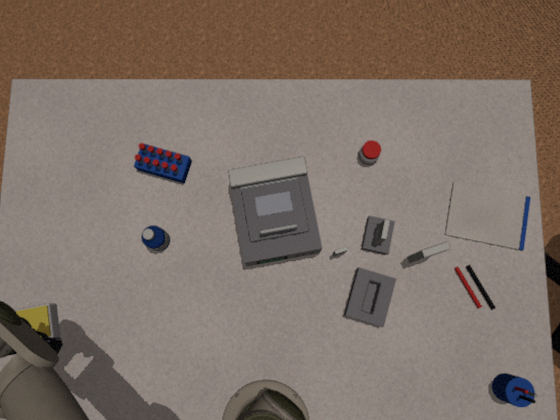

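The scene shows the analyser at (303,238), with its bar handle at about (282,198). Two stands could be meant:
- **Large, empty:** scene (157,250), top (370,297).
- **Small, holding a cassette:** scene (193,305), top (378,235).

There are three cassettes:
- **Large:** scene (125,303), top (428,253).
- **Small:** scene (216,256), top (340,252).
- **Middle-sized, in the small stand:** scene (190,288), top (382,230).

The small stand and the cassette in it fit the description. I'll confirm that in an enlarged crop.

```bash
python3 - <<'E'
import cv2,numpy as np
t=cv2.imread("pics/top0.png");s=cv2.imread("pics/scene0.png")
a=cv2.resize(t[150:275,225:325],None,fx=4,fy=4,interpolation=cv2.INTER_CUBIC)
b=cv2.resize(t[205:265,352:402],None,fx=5,fy=5,interpolation=cv2.INTER_CUBIC)  #250x300
c=cv2.resize(s[262:332,165:220],None,fx=4.4,fy=4.4,interpolation=cv2.INTER_CUBIC)
im=np.zeros((600,800,3),np.uint8)
im[:500,:400]=a; im[:300,400:650]=b; im[300:300+min(300,c.shape[0]),400:400+c.shape[1]]=c[:300]
cv2.imwrite("pics/c1.png",im)
E
```

```text
(no output)
```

View pics/c1.png

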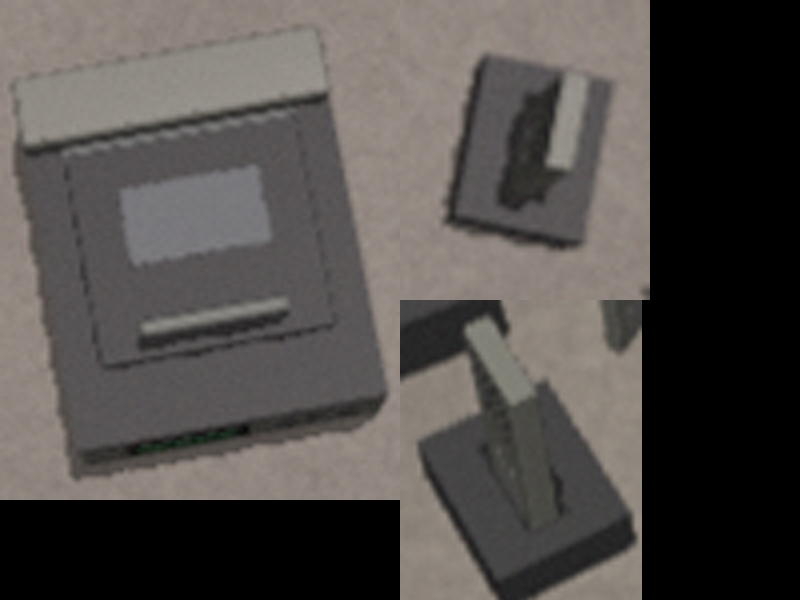

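The crop confirms it: the small stand's top has a 90:70 footprint, and the cassette stands in its pocket with its top face at crop (568,120). The bar runs from crop (142,328) to (287,303). Next I cast rays for these points.

```bash
cat > h.py <<'E'
import numpy as np
from rig import eyes
def ray(n,px,z):
    m=eyes.camera_model(n);K=m["mtx"];V=np.array(m["view"])
    px=np.atleast_2d(px).astype(float);d=np.c_[px,np.ones(len(px))]@np.linalg.inv(K).T
    d=d*[1,-1,-1]; R=V[:3,:3]; o=-R.T@V[:3,3]; w=d@R
    return o+w*((z-o[2])/w[:,2])[:,None]
def proj(n,P):
    m=eyes.camera_model(n);V=np.array(m["view"]);c=np.atleast_2d(P)@V[:3,:3].T+V[:3,3]
    c=c*[1,-1,-1];p=c@m["mtx"].T;return p[:,:2]/p[:,2:]
E
python3 - <<'E'
from h import *
np.set_printoptions(precision=4,suppress=True)
A=lambda l:np.array(l)/4+[225,150]-.4
B=lambda l:(np.array(l)-[400,0])/5+[352,205]-.4
def yaw(v):return np.degrees(np.arctan2(v[1],v[0]))
h=ray("top",A([(12,80),(315,27),(327,95),(27,150)]),.132)
d=ray("top",A([(78,450),(385,393)]),.110)
b=ray("top",A([(142,328),(287,303)]),.160)
print("housing\n",h,"deckfront\n",d,"bar\n",b,b.mean(0))
for v in (h[0]-h[1],h[3]-h[2],d[0]-d[1],b[0]-b[1]):print(np.linalg.norm(v),yaw(v)-90)
print("front-rear",yaw(h[:2].mean(0)-d.mean(0)),np.linalg.norm((h[:2].mean(0)-d.mean(0))[:2]))
s=ray("top",B([(487,57),(613,82),(582,242),(450,217)]),.03)
c=ray("top",B([(565,70),(588,75),(572,170),(548,165)]),.128)
for q in(s,c):
    print(q,q.mean(0),[ (np.linalg.norm(q[i]-q[(i+1)%4]),yaw(q[i]-q[(i+1)%4])) for i in range(4)])
S=lambda l:(np.array(l)-[400,300])/4.4+[165,262]-.4
c2=ray("scene",S([(466,330),(488,318),(536,383),(516,402)]),.128);print("scene cass",c2,c2.mean(0))
E
```

```text
housing
 [[ 0.6416  0.0978  0.132 ]
 [ 0.6775 -0.0952  0.132 ]
 [ 0.6328 -0.1028  0.132 ]
 [ 0.596   0.0872  0.132 ]] deckfront
 [[ 0.4081  0.0529  0.11  ]
 [ 0.4454 -0.1399  0.11  ]] bar
 [[ 0.4785  0.0115  0.16  ]
 [ 0.4945 -0.0769  0.16  ]] [ 0.4865 -0.0327  0.16  ]
0.19630306478170942 10.531053838815836
0.19351257307658634 10.97264145028069
0.19640480378220976 10.929646986279835
0.08991601719169144 10.247112538894854
front-rear 10.892757340740406 0.23708014768697505
[[ 0.5416 -0.2757  0.03  ]
 [ 0.5284 -0.343   0.03  ]
 [ 0.442  -0.3239  0.03  ]
 [ 0.4549 -0.2541  0.03  ]] [ 0.4917 -0.2992  0.03  ] [(np.float64(0.0686015296669246), np.float64(78.87138373802001)), (np.float64(0.08847144656698111), np.float64(-12.444956918020914)), (np.float64(0.07103085324222398), np.float64(-100.46049553369177)), (np.float64(0.0893875447959339), np.float64(166.0134068458534))]
[[ 0.518  -0.2988  0.128 ]
 [ 0.5156 -0.3103  0.128 ]
 [ 0.4675 -0.3009  0.128 ]
 [ 0.47   -0.2891  0.128 ]] [ 0.4928 -0.2998  0.128 ] [(np.float64(0.011695632307405696), np.float64(77.79659345388016)), (np.float64(0.04892460478039365), np.float64(-10.986674066160363)), (np.float64(0.012108987009144643), np.float64(-101.59318883405048)), (np.float64(0.049046533370014425), np.float64(168.52815432073768))]
scene cass [[ 0.4712 -0.3004  0.128 ]
 [ 0.4727 -0.2891  0.128 ]
 [ 0.5157 -0.2958  0.128 ]
 [ 0.5175 -0.3084  0.128 ]] [ 0.4943 -0.2984  0.128 ]
```

Measurements agree with the given sizes to 1–4 mm: analyser yaw about 10.8°, centre about (0.543, −0.021), bar at (0.486, −0.032, 0.158). The cassette is at (0.4935, −0.299) with yaw about −11.5°. I'll turn the tool so the jaws open along the analyser's x axis, then move above the bar.

>>> arm_command(rows="0 0 0 0 0 0 7; 0 0 0 0 0 0 7; 0 0 0 0 0 0 7; 0 0 0 0 0 0 7; 0 0 0 0 0 0 7", squeeze=20)

```text
time_s: 0.52
position: [0.239, 0.4951, 0.2479]
tool_rot: [[-0.483, 0.876, -0.001], [0.876, 0.483, -0.001], [-0.0, -0.001, -1.0]]
ft_force: [-0.5, -0.4, 0.5]
grip_width: 0.0853
```

>>> arm_command(rows="0 0 0 0 0 0 7; 0 0 0 0 0 0 7; 0 0 0 0 0 0 4.4; 0 -40 10 0 0 0 0; 0 -40 10 0 0 0 0")

```text
time_s: 0.93
position: [0.2733, 0.4202, 0.2475]
tool_rot: [[-0.191, 0.982, -0.001], [0.982, 0.191, -0.001], [-0.001, -0.001, -1.0]]
ft_force: [0.5, 0.7, -0.1]
grip_width: 0.0853
```

>>> arm_command(rows="0 -40 10 0 0 0 0; 0 -40 10 0 0 0 0; 0 -40 10 0 0 0 0; 0 -40 10 0 0 0 0; 0 -40 10 0 0 0 0")

```text
time_s: 1.35
position: [0.3606, 0.2316, 0.2482]
tool_rot: [[-0.188, 0.982, -0.0], [0.982, 0.188, -0.0], [-0.0, -0.0, -1.0]]
ft_force: [0.9, 0.7, 1.0]
grip_width: 0.0852
```

>>> arm_command(rows="0 -40 10 0 0 0 0; 0 -40 10 0 0 0 0; 0 -40 10 0 0 0 0; 0 -40 10 0 0 0 0; 0 -40 10 0 0 0 0")

```text
time_s: 1.77
position: [0.4474, 0.0443, 0.2483]
tool_rot: [[-0.188, 0.982, -0.0], [0.982, 0.188, 0.0], [0.0, -0.0, -1.0]]
ft_force: [1.1, 0.5, 0.8]
grip_width: 0.0853
```

>>> arm_command(rows="0 0 0 0 0 0 0; 0 0 0 0 0 0 0; 0 0 0 0 0 0 0")

```text
time_s: 2.02
position: [0.4468, 0.0465, 0.248]
tool_rot: [[-0.187, 0.982, -0.001], [0.982, 0.187, 0.0], [0.001, -0.001, -1.0]]
ft_force: [-0.2, 0.2, -0.8]
grip_width: 0.0855
```

>>> arm_command(rows="0 -28 8 0 0 0 0; 0 -28 8 0 0 0 0; 0 -28 8 0 0 0 0; 0 0 0 30 0 0 0; 0 0 0 0 0 0 0")

```text
time_s: 2.43
position: [0.4849, -0.0307, 0.2146]
tool_rot: [[-0.188, 0.982, -0.007], [0.982, 0.188, 0.002], [0.004, -0.006, -1.0]]
ft_force: [-0.5, -0.1, -0.9]
grip_width: 0.0855
```

```bash
python3 - <<'E'
from rig import readout,eyes
from h import *
import cv2
o=readout.observe();print(o["position"])
ims=[]
for n in("scene","top"):
    im=eyes.get_image(n)[:,:,::-1]; 
    c=proj(n,[0.486,-.032,.158])[0].astype(int);print(n,c)
    ims.append(cv2.resize(im[c[1]-70:c[1]+60,c[0]-65:c[0]+65],(400,400),interpolation=cv2.INTER_CUBIC))
cv2.imwrite("pics/c2.png",np.hstack(ims))
E
```

```text
[ 0.48492852 -0.03069387  0.21463547]
scene [281 194]
top [277 228]
```

View pics/c2.png

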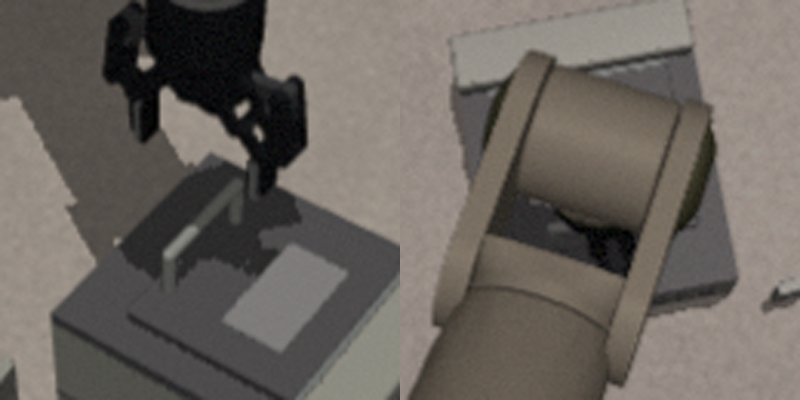

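The gripper is above the bar with one finger on each side of it (scene crop: bar from (165,250) to (240,185)). Lowering and closing with 20 N.

>>> arm_command(rows="0 0 0 27 0 0 0; 0 0 0 26 0 0 0; 0 0 0 0 0 0 0; 0.5 0 0 0 0 0 0; 0.6 0 0 0 0 0 0")

```text
time_s: 2.95
position: [0.4872, -0.0312, 0.1673]
tool_rot: [[-0.189, 0.982, 0.003], [0.982, 0.189, -0.001], [-0.001, 0.002, -1.0]]
ft_force: [-0.3, 1.3, -1.1]
grip_width: 0.064
```

>>> arm_command(rows="0.8 0 0 0 0 0 0; 1 0 0 0 0 0 0; 1 0 0 0 0 0 0; 1 0 0 0 0 0 0; 1 0 0 0 0 0 0", squeeze=20)

```text
time_s: 3.37
position: [0.4878, -0.0315, 0.166]
tool_rot: [[-0.188, 0.982, 0.004], [0.982, 0.188, 0.0], [-0.0, 0.004, -1.0]]
ft_force: [6.2, 1.9, 1.1]
grip_width: 0.0088
```

>>> arm_command(rows="1 0 0 0 0 0 0; 1 0 0 0 0 0 0; 1 0 0 0 0 0 0; 1 0 0 0 0 0 0; 1 0 0 0 0 0 0")

```text
time_s: 3.78
position: [0.4878, -0.0315, 0.166]
tool_rot: [[-0.188, 0.982, 0.004], [0.982, 0.188, 0.0], [-0.0, 0.004, -1.0]]
ft_force: [4.8, 2.5, -0.2]
grip_width: 0.009
```

>>> arm_command(rows="0.7 0 0 0 0 0 0; 0.7 0 0 4 0 0 0; 0.7 0 0 0 0 0 0; 1 0 0 0 0 0 0; 1 0 0 0 0 0 0")

```text
time_s: 4.2
position: [0.4878, -0.0314, 0.1615]
tool_rot: [[-0.187, 0.982, 0.004], [0.982, 0.187, 0.001], [0.0, 0.004, -1.0]]
ft_force: [7.8, 3.2, -5.9]
grip_width: 0.0088
```

>>> arm_command(rows="1 0 0 0 0 0 0; 1 0 0 0 0 0 0; 1 0 0 0 0 0 0; 1 0 0 0 0 0 0", squeeze=25)

```text
time_s: 4.53
position: [0.4878, -0.0314, 0.1614]
tool_rot: [[-0.188, 0.982, 0.003], [0.982, 0.188, 0.001], [-0.0, 0.003, -1.0]]
ft_force: [7.5, 2.2, -3.5]
grip_width: 0.009
```

```bash
cat > arc.py <<'E'
# increments along tool y (analyser x) and tool z (down) for the bar's arc
import numpy as np
def p(t):
    a=np.radians(161.565-t);return 132.8*np.array([np.cos(a),np.sin(a)])
e=np.arange(0,101,4)
for a,b in zip(e[:-1],e[1:]):
    d=p(b)-p(a);print(b,"dy %.1f dz %.1f"%(d[0],-d[1]), (p(b)-p(0)).round(1))
E
python3 arc.py
```

```text
4 dy 3.2 dz -8.7 [3.2 8.7]
8 dy 3.8 dz -8.4 [ 7.1 17.1]
12 dy 4.4 dz -8.2 [11.5 25.3]
16 dy 5.0 dz -7.8 [16.5 33.1]
20 dy 5.5 dz -7.5 [22.  40.6]
24 dy 6.0 dz -7.1 [28.  47.6]
28 dy 6.5 dz -6.6 [34.5 54.2]
32 dy 6.9 dz -6.1 [41.4 60.4]
36 dy 7.3 dz -5.7 [48.7 66. ]
40 dy 7.7 dz -5.1 [56.5 71.2]
44 dy 8.1 dz -4.6 [64.5 75.7]
48 dy 8.4 dz -4.0 [72.9 79.7]
52 dy 8.6 dz -3.4 [81.5 83.1]
56 dy 8.8 dz -2.8 [90.4 85.9]
60 dy 9.0 dz -2.2 [99.4 88.1]
64 dy 9.1 dz -1.5 [108.5  89.6]
68 dy 9.2 dz -0.9 [117.7  90.5]
72 dy 9.3 dz -0.3 [127.   90.8]
76 dy 9.3 dz 0.4 [136.3  90.4]
80 dy 9.2 dz 1.0 [145.5  89.4]
84 dy 9.1 dz 1.7 [154.6  87.7]
88 dy 9.0 dz 2.3 [163.6  85.4]
92 dy 8.8 dz 2.9 [172.4  82.4]
96 dy 8.6 dz 3.5 [180.9  78.9]
100 dy 8.3 dz 4.1 [189.2  74.8]
```

>>> arm_command(rows="1 0 4.2 -8.7 0 0 0; 1 0 3.8 -8.4 0 0 0; 1 0 4.4 -8.2 0 0 0; 1 0 5 -7.8 0 0 0; 1 0 0 0 0 0 0")

```text
time_s: 4.95
position: [0.5038, -0.0283, 0.1952]
tool_rot: [[-0.188, 0.982, 0.0], [0.982, 0.188, -0.0], [-0.0, 0.0, -1.0]]
ft_force: [-2.3, -1.2, -0.3]
grip_width: 0.0087
```

>>> arm_command(rows="1 0 0 0 0 0 0")

```text
time_s: 5.03
position: [0.5031, -0.0284, 0.1941]
tool_rot: [[-0.188, 0.982, -0.001], [0.982, 0.188, -0.0], [-0.0, -0.001, -1.0]]
ft_force: [-2.2, -0.5, -1.2]
grip_width: 0.0087
```

Forces are small, so I'll continue along the arc.

>>> arm_command(rows="1 0 5.5 -7.5 0 0 0; 1 0 6 -7.1 0 0 0; 1 0 6.5 -6.6 0 0 0; 1 0 6.9 -6.1 0 0 0; 1 0 7.3 -5.7 0 0 0")

```text
time_s: 5.45
position: [0.5334, -0.0227, 0.228]
tool_rot: [[-0.188, 0.982, -0.005], [0.982, 0.188, -0.001], [-0.0, -0.005, -1.0]]
ft_force: [-12.6, -3.4, 12.8]
grip_width: 0.0089
```

>>> arm_command(rows="1 0 7.7 -5.1 0 0 0; 1 0 0 0 0 0 0; 1 0 0 0 0 0 0")

```text
time_s: 5.7
position: [0.5419, -0.0211, 0.2336]
tool_rot: [[-0.188, 0.982, -0.001], [0.982, 0.188, -0.001], [-0.001, -0.001, -1.0]]
ft_force: [-9.8, -0.9, 12.9]
grip_width: 0.0088
```

```bash
python3 - <<'E'
from rig import readout,eyes
import cv2
im=eyes.get_image("scene")[:,:,::-1]
cv2.imwrite("pics/c3.png",cv2.resize(im[100:310,220:400],(514,600),interpolation=cv2.INTER_CUBIC))
E
```

```text
(no output)
```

View pics/c3.png

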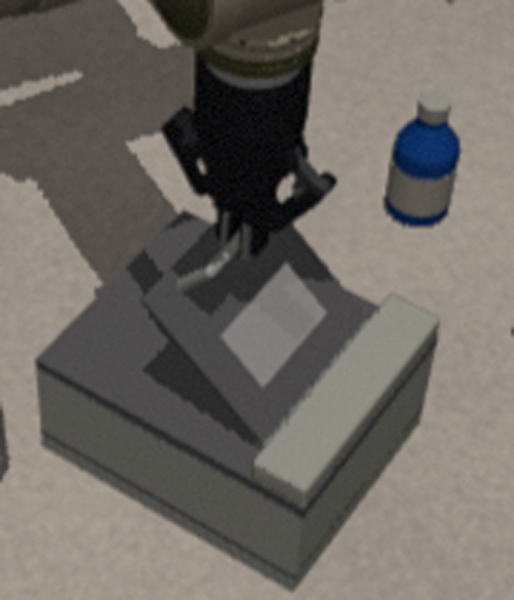

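The lid is open about 38° and the bar is held. The force shows I'm running a little inside the arc, so I'm correcting outward and going on.

>>> arm_command(rows="1 0 -0.8 -1.5 0 0 0; 1 0 8 -4.6 0 0 0; 1 0 8.4 -4 0 0 0; 1 0 0 0 0 0 0; 1 0 0 0 0 0 0")

```text
time_s: 6.17
position: [0.5579, -0.018, 0.2429]
tool_rot: [[-0.188, 0.982, 0.0], [0.982, 0.188, -0.0], [-0.0, 0.0, -1.0]]
ft_force: [-3.9, -0.3, 6.9]
grip_width: 0.0089
```

>>> arm_command(rows="1 0 8.3 -4 0 0 0; 1 0 8.8 -3 0 0 0; 1 0 9 -2.2 0 0 0; 1 0 9.1 -1.5 0 0 0; 1 0 0 0 0 0 0")

```text
time_s: 6.58
position: [0.5934, -0.0113, 0.2533]
tool_rot: [[-0.188, 0.982, 0.001], [0.982, 0.188, 0.0], [-0.0, 0.001, -1.0]]
ft_force: [-2.0, -0.8, 5.2]
grip_width: 0.0084
```

>>> arm_command(rows="1 0 0 0 0 0 0")

```text
time_s: 6.67
position: [0.5927, -0.0114, 0.2532]
tool_rot: [[-0.188, 0.982, 0.0], [0.982, 0.188, -0.0], [-0.0, 0.0, -1.0]]
ft_force: [-2.6, -0.3, 3.9]
grip_width: 0.0087
```

>>> arm_command(rows="1 0 9.2 -1 0 0 0; 1 0 9.3 -0.3 0 0 0; 1 0 9.3 0.4 0 0 0; 1 0 9.2 1 0 0 0; 1 0 0 0 0 0 0")

```text
time_s: 7.08
position: [0.6297, -0.0043, 0.2525]
tool_rot: [[-0.188, 0.982, 0.0], [0.982, 0.188, 0.0], [0.0, 0.0, -1.0]]
ft_force: [-1.8, 0.1, 1.6]
grip_width: 0.0087
```

>>> arm_command(rows="1 0 0 0 0 0 0")

```text
time_s: 7.17
position: [0.6288, -0.0045, 0.2526]
tool_rot: [[-0.188, 0.982, -0.001], [0.982, 0.188, 0.0], [0.0, -0.001, -1.0]]
ft_force: [0.2, -0.7, -0.5]
grip_width: 0.0087
```

>>> arm_command(rows="1 0 9.1 1.7 0 0 0; 1 0 9 2.3 0 0 0; 1 0 8.8 2.9 0 0 0; 1 0 8.6 3.5 0 0 0; 1 0 0 0 0 0 0")

```text
time_s: 7.58
position: [0.6649, 0.0024, 0.2419]
tool_rot: [[-0.188, 0.982, 0.001], [0.982, 0.188, 0.0], [0.0, 0.001, -1.0]]
ft_force: [0.5, -0.6, 0.9]
grip_width: 0.0089
```

>>> arm_command(rows="1 0 4.2 2 0 0 0; 1 0 0 0 0 0 0; 1 0 0 0 0 0 0")

```text
time_s: 7.83
position: [0.6678, 0.003, 0.2406]
tool_rot: [[-0.188, 0.982, -0.001], [0.982, 0.188, -0.0], [0.0, -0.001, -1.0]]
ft_force: [-0.7, -0.2, 0.6]
grip_width: 0.0087
```

```bash
python3 - <<'E'
from rig import readout,eyes
import cv2
im=eyes.get_image("scene")[:,:,::-1]
cv2.imwrite("pics/c4.png",cv2.resize(im[70:280,220:400],(514,600),interpolation=cv2.INTER_CUBIC))
E
```

```text
(no output)
```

View pics/c4.png

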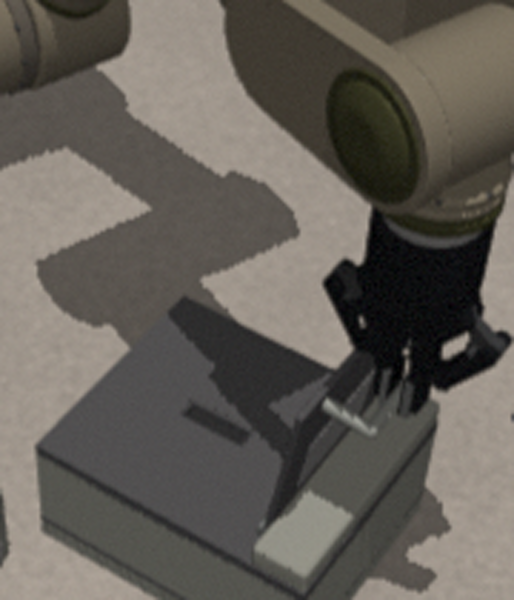

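The lid is past upright and the slot is now visible (crop (217,422)). I'll go on to the stop, then open the fingers a little and back off upward.

>>> arm_command(rows="1 0 4 2 0 0 0; 1 0 2 1 0 0 0; 1 0 0 0 0 0 0; 1 0 0 0 0 0 0")

```text
time_s: 8.22
position: [0.674, 0.0042, 0.2377]
tool_rot: [[-0.188, 0.982, 0.0], [0.982, 0.188, -0.0], [-0.0, -0.0, -1.0]]
ft_force: [-0.6, -1.8, -0.4]
grip_width: 0.0088
```

>>> arm_command(rows="0.72 0 0 0 0 0 0; 0.72 0 0 0 0 0 0; 0.72 0 0 0 0 0 0; 0.72 0 0 0 0 0 0")

```text
time_s: 8.55
position: [0.674, 0.0043, 0.238]
tool_rot: [[-0.188, 0.982, 0.0], [0.982, 0.188, 0.0], [0.0, 0.0, -1.0]]
ft_force: [0.1, -0.4, 0.1]
grip_width: 0.0239
```

Released at the stop. Next I lift clear, move over the cassette and turn the tool.

>>> arm_command(rows="0.72 0 0 -12 0 0 0; 0.72 0 0 -16 0 0 0; 0.72 0 0 -20 0 0 0; 0.72 0 0 -25 0 0 0; 0.72 0 0 0 0 0 0")

```text
time_s: 8.97
position: [0.6747, 0.0042, 0.3163]
tool_rot: [[-0.188, 0.982, 0.009], [0.982, 0.188, -0.001], [-0.003, 0.008, -1.0]]
ft_force: [-0.9, 0.5, 1.4]
grip_width: 0.0238
```

```bash
python3 - <<'E'
from rig import readout,eyes
import cv2
print(readout.observe()["position"])
im=eyes.get_image("scene")[:,:,::-1]
cv2.imwrite("pics/c5.png",cv2.resize(im[70:280,220:400],(514,600),interpolation=cv2.INTER_CUBIC))
E
```

```text
[0.67468344 0.00419782 0.31626953]
```

View pics/c5.png

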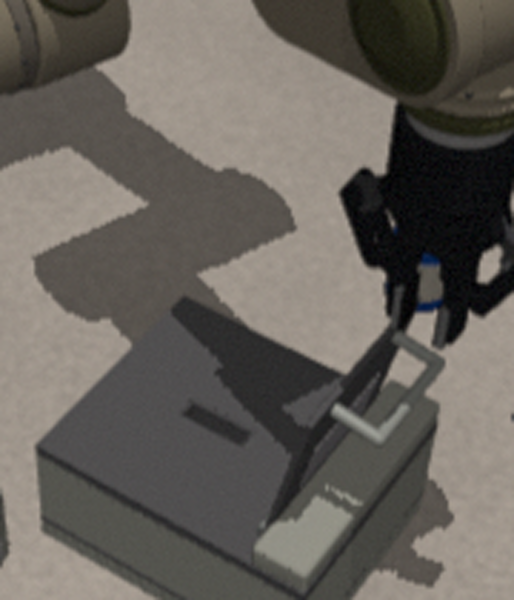

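The lid rests open and the gripper is clear above it. Moving to the cassette.

>>> arm_command(rows="0.72 0 0 -10 0 0 0; 0.5 -33 -29 0 0 0 0; 0.5 -33 -29 0 0 0 0; 0.5 -33 -29 0 0 0 0; 0.5 -33 -29 0 0 0 0")

```text
time_s: 9.43
position: [0.588, -0.1404, 0.3197]
tool_rot: [[-0.189, 0.982, -0.001], [0.982, 0.189, 0.001], [0.001, -0.001, -1.0]]
ft_force: [0.5, -0.1, 0.1]
grip_width: 0.0423
```

>>> arm_command(rows="0.5 -33 -29 0 0 0 0; 0.5 -33 -29 0 0 0 0; 0.5 -33 -29 0 0 0 0; 0.5 -33 -29 0 0 0 0; 0.5 0 0 0 0 0 -7")

```text
time_s: 9.85
position: [0.5014, -0.2885, 0.3195]
tool_rot: [[-0.299, 0.954, -0.002], [0.954, 0.299, -0.0], [0.0, -0.002, -1.0]]
ft_force: [0.1, 0.5, -0.2]
grip_width: 0.0427
```

>>> arm_command(rows="0.5 0 0 0 0 0 -7; 0.5 0 0 0 0 0 -7; 0.5 0 0 0 0 0 -7; 0.5 0 0 0 0 0 -7; 0.5 0 0 0 0 0 -7")

```text
time_s: 10.27
position: [0.5046, -0.2829, 0.3197]
tool_rot: [[-0.8, 0.599, -0.001], [0.599, 0.8, 0.001], [0.002, 0.0, -1.0]]
ft_force: [-0.9, 0.1, -0.3]
grip_width: 0.0427
```

>>> arm_command(rows="0.5 0 0 0 0 0 -7; 0.5 0 0 0 0 0 -7; 0.5 0 0 0 0 0 -7; 0.5 0 0 0 0 0 -4.5; 0.5 0 0 0 0 0 0")

```text
time_s: 10.68
position: [0.5047, -0.2828, 0.3198]
tool_rot: [[-0.98, 0.2, -0.001], [0.2, 0.98, 0.001], [0.001, 0.001, -1.0]]
ft_force: [0.8, 0.2, 0.1]
grip_width: 0.0426
```

```bash
cat > goto.py <<'E'
import sys,numpy as np
from rig import readout
o=readout.observe();R=np.array(o["tool_rot"]);t=np.array([float(a) for a in sys.argv[1:4]])
print("pos",o["position"],"yaw_y",np.degrees(np.arctan2(R[1,1],R[0,1])),"tilt",R[:2,2],"shift mm",(R.T@(t-o["position"])*1e3).round(1),"F",o["ft_force"].round(1),"w",o["grip_width"])
E
python3 goto.py .4935 -.299 .091
```

```text
pos [ 0.50467088 -0.28283109  0.31979598] yaw_y 78.49032180207841 tilt [-0.00119813  0.00115115] shift mm [  7.4 -18.3 228.8] F [0.8 0.2 0.1] w 0.04261467678428866
```

>>> arm_command(rows="0.5 7.4 -18.3 0 0 0 0; 0.5 0 0 40 0 0 0; 0.5 0 0 40 0 0 0; 0.5 0 0 40 0 0 0; 0.5 0 0 30 0 0 0")

```text
time_s: 11.1
position: [0.4927, -0.2985, 0.1672]
tool_rot: [[-0.979, 0.206, -0.003], [0.206, 0.979, 0.003], [0.003, 0.002, -1.0]]
ft_force: [0.7, 0.2, -1.3]
grip_width: 0.0427
```

>>> arm_command(rows="0.5 0 0 0 0 0 0; 0.5 0 0 20 0 0 0; 0.5 0 0 0 0 0 0")

```text
time_s: 11.35
position: [0.4934, -0.299, 0.1494]
tool_rot: [[-0.979, 0.204, -0.003], [0.204, 0.979, 0.002], [0.003, 0.002, -1.0]]
ft_force: [0.1, 1.3, -1.0]
grip_width: 0.0427
```

```bash
python3 goto.py .4935 -.299 .091; python3 - <<'E'
from rig import eyes
import cv2
im=eyes.get_image("scene")[:,:,::-1]
cv2.imwrite("pics/c6.png",cv2.resize(im[210:350,100:250],(600,560),interpolation=cv2.INTER_CUBIC))
E
```

```text
pos [ 0.49335053 -0.29899238  0.14937317] yaw_y 78.2258728868573 tilt [-0.00263863  0.00244238] shift mm [-0.3 -0.1 58.4] F [ 0.1  1.3 -1. ] w 0.04266243925050285
```

View pics/c6.png

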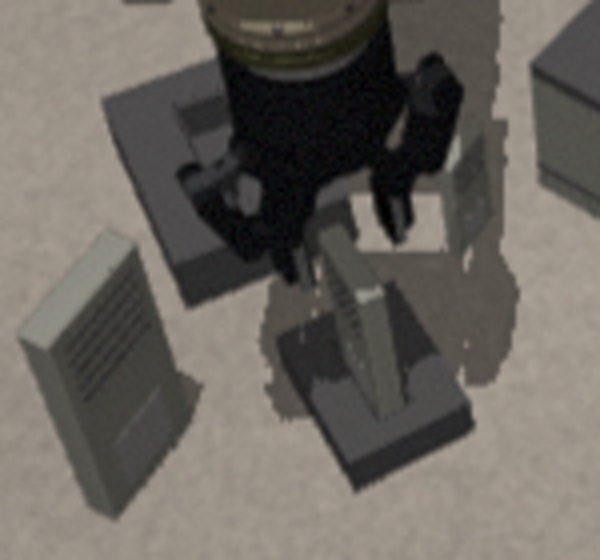

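The cassette at crop (355,270) sits between the fingers, and its neighbours are clear. Lowering and gripping.

>>> arm_command(rows="0.5 0 0 20 0 0 0; 0.5 0 0 20 0 0 0; 0.5 0 0 18 0 0 0; 0.5 0 0 0 0 0 0; 0.7 0 0 0 0 0 0", squeeze=35)

```text
time_s: 11.82
position: [0.4943, -0.2999, 0.0943]
tool_rot: [[-0.979, 0.203, 0.001], [0.203, 0.979, -0.001], [-0.001, -0.001, -1.0]]
ft_force: [0.1, 0.1, 0.3]
grip_width: 0.032
```

>>> arm_command(rows="0.8 0 0 0 0 0 0; 1 0 0 0 0 0 0; 1 0 0 0 0 0 0; 1 0 0 0 0 0 0; 1 0 0 0 0 0 0")

```text
time_s: 12.23
position: [0.4947, -0.3002, 0.0949]
tool_rot: [[-0.979, 0.202, 0.003], [0.202, 0.979, -0.003], [-0.003, -0.002, -1.0]]
ft_force: [-1.3, 0.1, 7.4]
grip_width: 0.0133
```

```bash
python3 goto.py .4935 -.299 .091
```

```text
pos [ 0.49466821 -0.30016226  0.0949197 ] yaw_y 78.32380968199294 tilt [ 0.00285632 -0.00271304] shift mm [1.4 0.9 3.9] F [-1.3  0.1  7.4] w 0.01325566900669167
```

>>> arm_command(rows="1 0 0 -15 0 0 0; 1 0 0 -25 0 0 0; 1 0 0 -35 0 0 0; 1 0 0 -40 0 0 0; 1 0 0 -40 0 0 0")

```text
time_s: 12.65
position: [0.4935, -0.2991, 0.2502]
tool_rot: [[-0.979, 0.202, -0.0], [0.202, 0.979, 0.0], [0.0, 0.0, -1.0]]
ft_force: [1.4, -1.4, -1.3]
grip_width: 0.0136
```

>>> arm_command(rows="1 0 0 -15 0 0 0; 1 0 0 0 0 0 -5.6; 1 0 0 0 0 0 -5.6; 1 0 0 0 0 0 -5.6; 1 0 0 0 0 0 -5.6")

```text
time_s: 13.07
position: [0.4938, -0.2993, 0.2637]
tool_rot: [[-0.982, -0.191, 0.001], [-0.191, 0.982, -0.001], [-0.001, -0.001, -1.0]]
ft_force: [0.7, 0.4, -1.6]
grip_width: 0.0135
```

```bash
python3 - <<'E'
from h import *
import cv2
im=cv2.imread("pics/c5.png");g=cv2.cvtColor(im,cv2.COLOR_BGR2GRAY)
r=g[390:460,170:265];print(np.percentile(r,[1,10,50,90]))
m=(r<(np.percentile(r,1)+np.median(r))/2).astype(np.uint8)
n,l,st,c=cv2.connectedComponentsWithStats(m)
i=1+np.argmax(st[1:,4]);print(st[i]);ct,_=cv2.findContours((l==i).astype(np.uint8),0,2)
rect=cv2.boxPoints(cv2.minAreaRect(ct[0]))
hull=cv2.convexHull(ct[0]);ap=cv2.approxPolyDP(hull,5,True)[:,0]
for p in (rect,ap):
    px=(p+[170,390]+.5)*[180/514,210/600]+[220,70]-.5
    q=ray("scene",px,.110);print(px.round(1),q.round(4),q.mean(0).round(4))
print("exp",((proj("scene",[[.5234,-.0248,.11]])+.5-[220,70])*[514/180,600/210]))
E
python3 goto.py .5234 -.0248 .255
```

```text
[41. 44. 79. 81.]
[  13   13   67   42 1080]
[[283.1 215.1]
 [285.8 209.8]
 [307.5 220.7]
 [304.8 226. ]] [[ 0.5025 -0.0412  0.11  ]
 [ 0.4954 -0.0258  0.11  ]
 [ 0.551  -0.014   0.11  ]
 [ 0.5576 -0.0292  0.11  ]] [ 0.5266 -0.0275  0.11  ]
[[283.8 213.9]
 [288.3 211.1]
 [306.9 220.5]
 [306.5 222.6]
 [302.3 224.7]] [[ 0.5008 -0.0376  0.11  ]
 [ 0.5019 -0.0244  0.11  ]
 [ 0.5498 -0.0147  0.11  ]
 [ 0.5535 -0.0196  0.11  ]
 [ 0.5513 -0.0306  0.11  ]] [ 0.5315 -0.0254  0.11  ]
exp [[215.75984844 419.72101032]]
pos [ 0.49375434 -0.29931593  0.26370191] yaw_y 100.9985647706316 tilt [ 0.00064548 -0.0005612 ] shift mm [-81.5 263.8   8.6] F [ 0.7  0.4 -1.6] w 0.013462734421125668
```

The scene view puts the slot about 2.5 mm from my analyser-derived estimate. The arm is now off to the side, so I'll measure the slot in both views.

```bash
cat > slot.py <<'E'
from h import *
import cv2
np.set_printoptions(precision=4,suppress=True)
u=np.array([np.cos(np.radians(10.8)),np.sin(np.radians(10.8))]);v=np.array([-u[1],u[0]])
for n in("scene","top"):
    im=eyes.get_image(n);cv2.imwrite(f"pics/s_{n}.png",im[:,:,::-1])
    e=proj(n,[.525,-.026,.11])[0].astype(int);k=8
    c=cv2.resize(cv2.cvtColor(im,cv2.COLOR_RGB2GRAY)[e[1]-20:e[1]+20,e[0]-20:e[0]+20],None,fx=k,fy=k,interpolation=cv2.INTER_LINEAR)
    lo,md=np.percentile(c,1),np.median(c)
    m=(c<(lo+md)/2).astype(np.uint8);N,l,st,cc=cv2.connectedComponentsWithStats(m)
    i=l[k*20-20:k*20+20,k*20-20:k*20+20];i=np.bincount(i[i>0]).argmax() if (i>0).any() else 1
    y,x=np.nonzero(l==i);px=(np.c_[x,y]+.5)/k-.5+e-20
    P=ray(n,px,.110)[:,:2];a,b=P@u,P@v
    A0,A1=np.percentile(a,[.5,99.5]);B0,B1=np.percentile(b,[2,98])
    print(n,lo,md,st[i],"centre",u*(A0+A1)/2+v*(B0+B1)/2,"len",A1-A0,"wid",B1-B0,"yaw",np.degrees(np.arctan2(*np.linalg.eigh(np.cov(P.T))[1][::-1,1])))
    cv2.imwrite(f"pics/s_{n}_c.png",c)
E
python3 slot.py; python3 -c "
import cv2,numpy as np
cv2.imwrite('pics/c7.png',np.hstack([cv2.imread('pics/s_scene_c.png'),cv2.imread('pics/s_top_c.png')]))"
```

```text
scene 43.0 79.0 [  73  112  189  118 8762] centre [ 0.527  -0.0273] len 0.054470565005616034 wid 0.01549857424615568 yaw -168.9793800193033
top 48.0 95.0 [ 123   80   92  179 8676] centre [ 0.5242 -0.0258] len 0.05679352082846523 wid 0.018443468525995876 yaw -163.44205752791856
```

View pics/c7.png

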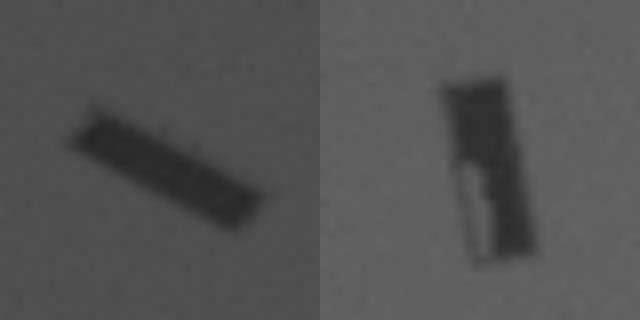

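The two views agree within about 3 mm, with sizes of 54×15.5 and 57×18 mm. I'll use the mean, (0.5256, −0.0266), hover the cassette there and compare its foot with the slot in both views.

>>> arm_command(rows="1 -12 37.4 0 0 0 0; 1 -12 37.4 0 0 0 0; 1 -12 37.4 0 0 0 0; 1 -12 37.4 0 0 0 0; 1 -12 37.4 0 0 0 0")

```text
time_s: 13.58
position: [0.5178, -0.1028, 0.2634]
tool_rot: [[-0.983, -0.182, 0.001], [-0.182, 0.983, -0.0], [-0.001, -0.0, -1.0]]
ft_force: [1.1, 0.6, -0.3]
grip_width: 0.0134
```

>>> arm_command(rows="1 -12 37.4 0 0 0 0; 1 -11.3 37.3 0 0 0 0; 1 0 0 0 0 0 0; 1 0 0 20 0 0 0; 1 0 0 20 0 0 0")

```text
time_s: 14.0
position: [0.5274, -0.0262, 0.2236]
tool_rot: [[-0.983, -0.184, 0.003], [-0.184, 0.983, -0.001], [-0.003, -0.002, -1.0]]
ft_force: [0.5, -0.4, -1.6]
grip_width: 0.0134
```

>>> arm_command(rows="1 0 0 15 0 0 0; 1 0 0 0 0 0 0; 1 0 0 0 0 0 0")

```text
time_s: 14.25
position: [0.527, -0.027, 0.2081]
tool_rot: [[-0.983, -0.184, -0.001], [-0.184, 0.983, 0.0], [0.001, 0.0, -1.0]]
ft_force: [0.5, -0.3, -1.0]
grip_width: 0.0133
```

```bash
python3 goto.py .5256 -.0266 .205; python3 - <<'E'
from rig import eyes
from h import *
import cv2
ims=[]
for n in("scene","top"):
    im=eyes.get_image(n)[:,:,::-1];e=proj(n,[.5256,-.0266,.13])[0].astype(int);print(n,e)
    ims.append(cv2.resize(im[e[1]-30:e[1]+30,e[0]-30:e[0]+30],(400,400),interpolation=cv2.INTER_CUBIC))
cv2.imwrite("pics/c8.png",np.hstack(ims))
E
```

```text
pos [ 0.52697611 -0.02701485  0.20810429] yaw_y 100.60471336079175 tilt [-0.00060054  0.00011973] shift mm [1.3 0.7 3.1] F [ 0.5 -0.3 -1. ] w 0.013339689308401776
scene [295 211]
top [276 214]
```

View pics/c8.png

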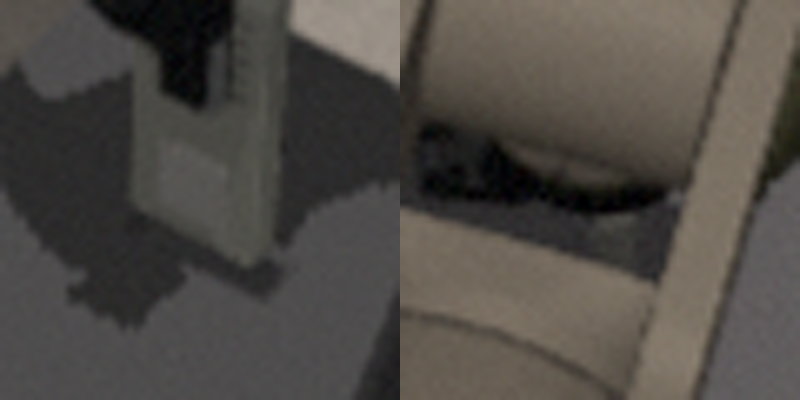

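The scene view shows the cassette just above the slot mouth, with foot corners at crop (132,207), (248,265) and about (277,240) and the slot's visible end at (275,290). Comparing them by ray:

```bash
python3 - <<'E'
from h import *
import cv2
e=np.array([295,211])
px=(np.array([(132,207),(248,265),(277,240)])+.5)*.15-.5+e-30
z=.2081-.0869
P=ray("scene",px,z);print(P.round(4),"centre",((P[0]+P[2])/2).round(4),np.linalg.norm(P[0]-P[1]),np.linalg.norm(P[1]-P[2]))
# slot far end corners predicted with scene slot est
u=np.array([.982,.187]);v=np.array([-.187,.982])
for c in((.527,-.0273),(.5256,-.0266)):
    Q=[np.r_[np.array(c)+sx*u*.030+sy*v*.011,.11] for sx,sy in((1,-1),(1,1))]
    print(c,((proj("scene",Q)+.5-e+30)/.15).round(0))
E
```

```text
[[ 0.504  -0.0391  0.1212]
 [ 0.548  -0.0296  0.1212]
 [ 0.5471 -0.015   0.1212]] centre [ 0.5255 -0.027   0.1212] 0.04507216354281786 0.014657588890378877
(0.527, -0.0273) [[264. 310.]
 [300. 268.]]
(0.5256, -0.0266) [[262. 307.]
 [299. 265.]]
```

Relative to the slot in the same view, the cassette is within about 1.5 mm, inside the bevel. Lowering gently and watching the force.

>>> arm_command(rows="1 0 0 5 0 0 0; 1 0 0 4 0 0 0; 1 0 0 3 0 0 0; 1 0 0 2 0 0 0; 1 0 0 0 0 0 0")

```text
time_s: 14.77
position: [0.5276, -0.0267, 0.1967]
tool_rot: [[-0.983, -0.186, 0.004], [-0.186, 0.983, -0.001], [-0.004, -0.002, -1.0]]
ft_force: [-4.8, 2.7, 21.4]
grip_width: 0.0135
```

>>> arm_command(rows="1 0 0 1 0 0 0; 1 0 0 1 0 0 0; 1 0 0 0 0 0 0")

```text
time_s: 15.02
position: [0.528, -0.0265, 0.1964]
tool_rot: [[-0.982, -0.186, 0.007], [-0.186, 0.983, -0.001], [-0.007, -0.002, -1.0]]
ft_force: [-7.9, 4.8, 34.5]
grip_width: 0.0131
```

There is contact at deck level, and the bevel pushes the tool toward −x/+y of the analyser. That agrees with the arm-derived estimate. Backing off, shifting 2 mm each way and retrying.

>>> arm_command(rows="1 0 0 -5 0 0 0; 1 2 2 0 0 0 0; 1 0 0 0 0 0 0; 1 0 0 2 0 0 0; 1 0 0 0 0 0 0")

```text
time_s: 15.43
position: [0.5252, -0.0251, 0.1957]
tool_rot: [[-0.983, -0.186, 0.002], [-0.186, 0.983, 0.0], [-0.002, -0.0, -1.0]]
ft_force: [0.2, 2.4, 11.5]
grip_width: 0.0136
```

>>> arm_command(rows="1 0 0 2 0 0 0; 1 0 0 1 0 0 0; 1 0 0 0 0 0 0")

```text
time_s: 15.68
position: [0.5268, -0.0249, 0.1947]
tool_rot: [[-0.983, -0.186, 0.008], [-0.186, 0.983, 0.0], [-0.008, -0.001, -1.0]]
ft_force: [2.3, 4.5, 23.7]
grip_width: 0.0133
```

>>> arm_command(rows="1 0 0 -4 0 0 0; 1 -0.5 1.7 0 0 0 0; 1 0 0 0 0 0 0; 1 0 0 2 0 0 0; 1 0 0 0 0 0 0")

```text
time_s: 16.1
position: [0.5254, -0.0233, 0.1947]
tool_rot: [[-0.983, -0.186, 0.002], [-0.186, 0.983, 0.0], [-0.002, -0.0, -1.0]]
ft_force: [0.1, 2.0, 12.5]
grip_width: 0.0136
```

>>> arm_command(rows="1 0 0 2 0 0 0; 1 0 0 0 0 0 0; 1 0 0 0 0 0 0")

```text
time_s: 16.35
position: [0.5265, -0.0231, 0.1941]
tool_rot: [[-0.983, -0.186, 0.006], [-0.186, 0.983, 0.0], [-0.006, -0.001, -1.0]]
ft_force: [2.4, 4.3, 19.4]
grip_width: 0.0136
```

The bevel still pushes toward +y, and each shift lets the cassette sink further. Continuing that way.

>>> arm_command(rows="1 0 0 -3.5 0 0 0; 1 -0.3 1.7 0 0 0 0; 1 0 0 0 0 0 0; 1 0 0 2 0 0 0; 1 0 0 0 0 0 0")

```text
time_s: 16.77
position: [0.5256, -0.0223, 0.194]
tool_rot: [[-0.983, -0.186, 0.002], [-0.186, 0.983, -0.001], [-0.002, -0.002, -1.0]]
ft_force: [0.9, -3.7, 9.9]
grip_width: 0.0135
```

>>> arm_command(rows="1 0 0 2 0 0 0; 1 0 0 0 0 0 0; 1 0 0 0 0 0 0")

```text
time_s: 17.02
position: [0.5266, -0.0222, 0.1934]
tool_rot: [[-0.983, -0.186, 0.006], [-0.186, 0.983, -0.002], [-0.006, -0.003, -1.0]]
ft_force: [3.0, -1.0, 18.2]
grip_width: 0.0138
```

```bash
python3 goto.py .5256 -.0266 .155; python3 - <<'E'
from rig import eyes
from h import *
import cv2
n="scene"
im=eyes.get_image(n)[:,:,::-1];e=np.array([295,211])
cv2.imwrite("pics/c9.png",cv2.resize(im[e[1]-40:e[1]+30,e[0]-35:e[0]+35],(600,600),interpolation=cv2.INTER_CUBIC))
E
```

```text
pos [ 0.52656264 -0.02223749  0.19340771] yaw_y 100.72082005254633 tilt [ 0.0062791  -0.00155371] shift mm [ 2.  -4.  38.4] F [ 3.  -1.  18.2] w 0.013826219600674821
```

View pics/c9.png

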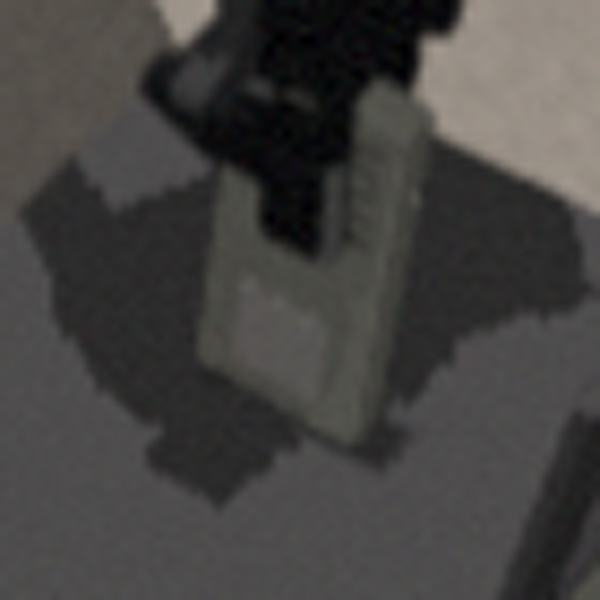

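In this view the cassette is pitched: the foot has swung toward −x, with its edges slanting from (225,170) to (200,360). So its front end is caught on the mouth and it rotated in the pads. Estimating the pitch:

```bash
cat > pitch.py <<'E'
from h import *
u=np.r_[.982,.187,0];v=np.r_[-.187,.982,0]
def pts(tcp,ph,off=0,drop=.0869):
    g=np.array(tcp)+[0,0,.002];a=np.radians(ph)
    ax=np.cos(a)*u+np.sin(a)*np.r_[0,0,1]; az=-np.sin(a)*u+np.cos(a)*np.r_[0,0,1]  # +ph: front end down, foot to +x
    return np.array([g+off*u+sx*.025*ax+sy*.007*v+(zz-drop-.002)*az for sx,sy,zz in((-1,-1,0),(1,-1,0),(1,1,0),(1,1,.12),(1,-1,.12))])
E
python3 - <<'E'
from pitch import *
e=np.array([295,211])
print("obs A(200,360) B(355,440) C(382,415) Ctop(430,115) Btop~(405,?)")
for ph in(0,-4,-8):
    print(ph,((proj("scene",pts([.5266,-.0222,.1934],ph))+.5-e+[35,40])*600/70).round(0).tolist())
print("c8 obs A(132,207) B(248,265) C(277,240)")
for ph in(0,-4):
    print(ph,((proj("scene",pts([.527,-.027,.2081],ph))+.5-e+30)*400/60).round(0).tolist())
E
```

```text
obs A(200,360) B(355,440) C(382,415) Ctop(430,115) Btop~(405,?)
0 [[225.0, 378.0], [387.0, 463.0], [416.0, 430.0], [442.0, 101.0], [410.0, 135.0]]
-4 [[206.0, 363.0], [366.0, 456.0], [396.0, 423.0], [449.0, 110.0], [417.0, 144.0]]
-8 [[187.0, 347.0], [345.0, 448.0], [375.0, 415.0], [456.0, 119.0], [424.0, 153.0]]
c8 obs A(132,207) B(248,265) C(277,240)
0 [[133.0, 206.0], [260.0, 273.0], [283.0, 246.0], [303.0, -14.0], [278.0, 13.0]]
-4 [[118.0, 194.0], [244.0, 268.0], [267.0, 241.0], [309.0, -7.0], [284.0, 20.0]]
```

I have 1 picture view left, so further checks will be numeric. I'll lift clear, firm the grip and measure the cassette's pitch from its silhouette edges.

>>> arm_command(rows="1 0 0 -10 0 0 0; 1 0 0 -12 0 0 0; 1 0 0 0 0 0 0; 1 0 0 0 0 0 0; 1 0 0 0 0 0 0", squeeze=70)

```text
time_s: 17.48
position: [0.5243, -0.0215, 0.2121]
tool_rot: [[-0.983, -0.186, -0.002], [-0.186, 0.983, 0.001], [0.002, 0.001, -1.0]]
ft_force: [0.9, -0.2, -0.9]
grip_width: 0.0134
```

```bash
python3 goto.py .5256 -.0266 .205; cat > sil.py <<'E'
from pitch import *
from rig import readout
import cv2
np.set_printoptions(precision=1,suppress=True)
K=8
def crop(n="scene",c=(295,205),r=35,N=4):
    im=np.mean([eyes.get_image(n).astype(float) for _ in range(N)],0)
    c=np.array(c);s=im[c[1]-r:c[1]+r,c[0]-r:c[0]+r].astype(np.float32)
    return cv2.resize(s,None,fx=K,fy=K,interpolation=cv2.INTER_LINEAR),c-r
def topx(p,o):return (np.asarray(p,float)+.5)/K-.5+o
if __name__=="__main__":
    c,o=crop();g=c.mean(2)
    for r in range(30,560,30):print(r,g[r,::20].astype(int))
E
python3 sil.py
```

```text
pos [ 0.52433848 -0.02146025  0.21209161] yaw_y 100.73213420513463 tilt [-0.00212055  0.00095071] shift mm [-0.3 -5.3  7.1] F [ 0.9 -0.2 -0.9] w 0.013422583225016797
30 [ 81  79  81  81  79  79  82  16  44  61  40  24  46  19  22  13  12  37
  63  35 143 143 143 144 140 140 139 140]
60 [ 80  79  80  80  82  82  80  77  25  25  17  14  10  11  12  13  11  79
  80  80  88 145 144 144 141 144 143 141]
90 [ 80  80  81  80  80  80  79  77  78  53  13   8   9  10   9  12  16  59
  69  69 108 144 139 141 143 144 144 141]
120 [ 80  80  80  82  81  78  77  77  77  77  74  66  28  10  13  27  48  64
  71  64 121 144 144 146 144 144 144 147]
150 [ 80  79  81  77  76  78  77  77  77  77  71  72  45  12  11  40  48  66
  73  62  42  48  94 137 141 144 143 143]
180 [ 78  82  64  41  45  75  77  68  45  41  66  71  68  40  13  44  54  66
  71  60  43  43  43  42  45  81 137 147]
210 [80 61 43 42 44 43 43 43 44 42 71 71 74 71 72 71 72 72 70 48 43 42 43 42
 43 43 42 74]
240 [78 77 57 42 42 43 43 43 43 45 71 75 84 82 79 72 72 78 63 44 43 43 43 43
 43 44 43 62]
270 [77 77 76 42 43 43 43 43 42 49 71 82 
[... 168 characters left out ...]
2 42 43 42 41 48 67 74 73 79 65 47 43 42 71 77 76
 77 76 78 77]
360 [77 77 77 78 77 54 42 43 43 42 36 42 42 39 40 60 78 55 42 44 72 77 77 77
 77 77 77 76]
390 [77 77 77 77 76 77 70 48 43 43 43 43 42 42 42 41 39 41 70 75 77 77 77 77
 77 77 77 62]
420 [78 76 77 78 77 77 77 45 42 43 42 42 43 71 75 59 45 43 43 61 77 77 76 77
 77 77 63 41]
450 [77 77 77 78 76 78 77 77 65 54 42 56 77 77 76 76 77 74 69 77 77 77 77 76
 77 77 45 33]
480 [77 77 77 77 77 77 77 77 77 78 77 76 77 77 77 77 77 77 77 77 77 77 77 77
 77 57 37 32]
510 [77 76 77 77 77 77 77 76 77 77 77 77 77 77 77 77 77 78 77 76 77 77 77 77
 74 43 32 42]
540 [75 77 77 77 77 77 77 78 77 77 77 77 78 77 78 76 77 77 77 77 77 77 77 77
 48 36 36 54]
```

```bash
cat >> sil.py <<'E'
def edge(g,pts,axis):
    "subpixel 57-crossing scanning; returns fitted line"
    f=cv2.fitLine(np.array(pts,np.float32),cv2.DIST_HUBER,0,.01,.01).ravel();return f
def inter(f,h):
    A=np.c_[f[:2],-h[:2]];t=np.linalg.solve(A,h[2:]-f[2:]);return f[2:]+t[0]*f[:2]
def corners(g,rows,shift=(0,0)):
    m=(g>57).astype(np.uint8);m[:rows[0]]=0;m[rows[1]:]=0
    n,l,st,_=cv2.connectedComponentsWithStats(m)
    i=l[rows[0]:rows[0]+120,200:380];i=np.bincount(i[i>0]).argmax();M=l==i
    L,Rr=[],[]
    ys=np.nonzero(M.any(1))[0];yb=ys.max()
    xs=np.nonzero(M.any(0))[0]
    rw=range(rows[0],yb)
    lx={y:np.nonzero(M[y])[0].min() for y in rw};rx={y:np.nonzero(M[y])[0].max()+1 for y in rw}
    ymin_left=max(y for y in rw if lx[y]<=min(lx.values())+6)   # about corner A
    left=edge(g,[(lx[y],y) for y in range(rows[0],ymin_left-12)],0)
    bx={x:np.nonzero(M[:,x])[0].max()+1 for x in xs}
    xB=max(bx,key=bx.get)
    xA=lx[ymin_left]
    bot=edge(g,[(x,bx[x]) for x in range(xA+15,xB-15)],0)
    right=edge(g,[(rx[y],y) for y in range(rows[0],yb-45)],0)
    A=inter(left,bot);return A,np.array([xB,yb+1.]),left,right,bot,M
E
cat > m1.py <<'E'
import sys
from sil import *
c,o=crop();g=c.mean(2);r=[int(a) for a in sys.argv[1:3]]
A,B,l,rt,bt,M=corners(g,r)
print("A",A,"B",B,"slopes dx/dy L,R",l[0]/l[1],rt[0]/rt[1],"bot dy/dx",bt[1]/bt[0])
print("R at y=250",rt[2]+(250-rt[3])*rt[0]/rt[1],"L at 250",l[2]+(250-l[3])*l[0]/l[1])
t=readout.observe()["position"]
for ph in(0,-3,-6,-9):
    p=(proj("scene",pts(t,ph))+.5-o)*K-.5
    d=p[3]-p[2];p0=(proj("scene",pts(t,ph)-0.05*np.r_[0,0,1]*0)+.5)
    print(ph,"A",p[0],"B",p[1],"C",p[2],"R slope",d[0]/d[1],"R@250",p[2][0]+(250-p[2][1])*d[0]/d[1])
E
python3 m1.py 205 400
```

```text
A [179.5 288.2] B [322. 376.] slopes dx/dy L,R -0.15005696 -0.18301472 bot dy/dx 0.60815674
R at y=250 368.19324 L at 250 185.23941
0 A [207.6 308.7] B [360.1 388.2] C [388.1 356.6] R slope -0.07730856431753144 R@250 396.2929338773639
-3 A [193.8 298. ] B [345.4 383.5] C [373.4 352. ] R slope -0.1448175253493821 R@250 388.1742046925167
-6 A [180.4 286.9] B [330.6 378.2] C [358.7 346.8] R slope -0.21727692874173948 R@250 379.7097353566473
-9 A [167.2 275.3] B [315.8 372.2] C [343.9 340.9] R slope -0.29570249760630996 R@250 370.8082107045071
```

The pitch is about −5.5°. I also found the bias: the slot's dark hole starts at the bottom of the bevel (z = 0.107), not at deck level. Correcting for that gives (0.5251, −0.0254) from scene, (0.5247, −0.0258) from top and (0.5252, −0.0245) from the arm, which agree. I'll tilt the tool to bring the cassette upright again.

>>> arm_command(rows="1 0 0 -4 0 0 0; 1 0 0 0 0 -5.5 0; 1 0 0 0 0 0 0; 1 0 0 0 0 0 0; 1 0 0 0 0 0 0")

```text
time_s: 18.3
position: [0.5249, -0.0219, 0.2176]
tool_rot: [[-0.978, -0.186, 0.093], [-0.185, 0.983, 0.017], [-0.094, -0.0, -0.996]]
ft_force: [0.8, -0.2, -0.6]
grip_width: 0.0133
```

```bash
python3 goto.py .5251 -.0253 .212; python3 m1.py 205 400
```

```text
pos [ 0.52487837 -0.02190094  0.21761771] yaw_y 100.71584772660859 tilt [0.09262364 0.01731933] shift mm [ 0.9 -3.4  5.6] F [ 0.8 -0.2 -0.6] w 0.013277745358774313
A [206.6 299.8] B [375. 400.] slopes dx/dy L,R -0.016829485 -4.371139e-08 bot dy/dx 0.5185495
R at y=250 560.0 L at 250 207.4411
0 A [208.6 299.3] B [361.5 378.8] C [389.6 347.2] R slope -0.07752206936621393 R@250 397.1415031339616
-3 A [194.9 288.6] B [346.8 374.2] C [374.9 342.6] R slope -0.14485897776549295 R@250 388.32952927686836
-6 A [181.3 277.4] B [332.  368.8] C [360.2 337.4] R slope -0.2171111558955497 R@250 379.12460887759255
-9 A [168.1 265.8] B [317.2 362.8] C [345.4 331.5] R slope -0.2952861450482805 R@250 369.4256744299734
```

It's upright: foot corner A is within 0.3 px of the upright prediction and the bottom slope is 0.5185, against 0.520 expected. Aligning, then lowering straight down in the world frame.

>>> arm_command(rows="1 0.4 -3.4 0 0 0 0; 1 0.47 0 5 0 0 0; 1 0.47 0 5 0 0 0; 1 0 0 0 0 0 0; 1 0 0 0 0 0 0")

```text
time_s: 18.92
position: [0.5249, -0.0251, 0.2067]
tool_rot: [[-0.978, -0.186, 0.093], [-0.185, 0.983, 0.018], [-0.095, 0.001, -0.995]]
ft_force: [0.0, 1.3, -1.6]
grip_width: 0.0134
```

```bash
python3 goto.py .5251 -.0253 .195; python3 m1.py 215 420|head -1
```

```text
pos [ 0.52491834 -0.02512789  0.20673599] yaw_y 100.72510331968851 tilt [0.09306346 0.01815905] shift mm [ 1.  -0.2 11.7] F [ 0.   1.3 -1.6] w 0.013373677192516333
A [197.2 330.5] B [378. 420.] slopes dx/dy L,R -0.017774621 -4.371139e-08 bot dy/dx 0.51396537
```

>>> arm_command(rows="1 0.4 0 4 0 0 0; 1 0.4 0 4 0 0 0; 1 0.2 0 2 0 0 0; 1 0 0 0 0 0 0; 1 0 0 0 0 0 0")

```text
time_s: 19.53
position: [0.525, -0.0252, 0.197]
tool_rot: [[-0.978, -0.186, 0.094], [-0.185, 0.983, 0.018], [-0.095, 0.0, -0.995]]
ft_force: [0.1, -0.7, -1.8]
grip_width: 0.013
```

>>> arm_command(rows="1 0.2 0 2 0 0 0; 1 0 0 0 0 0 0; 1 0 0 0 0 0 0")

```text
time_s: 19.78
position: [0.525, -0.025, 0.1951]
tool_rot: [[-0.978, -0.186, 0.094], [-0.185, 0.983, 0.018], [-0.096, 0.0, -0.995]]
ft_force: [0.2, 0.4, -1.4]
grip_width: 0.0133
```

No contact at the depth where it caught before. Continuing.

>>> arm_command(rows="1 0.2 0 2 0 0 0; 1 0 0 0 0 0 0; 1 0.2 0 2 0 0 0; 1 0 0 0 0 0 0; 1 0 0 0 0 0 0")

```text
time_s: 20.2
position: [0.5249, -0.0251, 0.1909]
tool_rot: [[-0.978, -0.186, 0.094], [-0.185, 0.983, 0.018], [-0.095, 0.0, -0.995]]
ft_force: [0.5, 1.2, -1.5]
grip_width: 0.0132
```

>>> arm_command(rows="1 0.2 0 2 0 0 0; 1 0.2 0 2 0 0 0; 1 0 0 0 0 0 0; 1 0.2 0 2 0 0 0; 1 0 0 0 0 0 0")

```text
time_s: 20.62
position: [0.525, -0.0251, 0.1848]
tool_rot: [[-0.978, -0.186, 0.094], [-0.185, 0.983, 0.018], [-0.096, 0.0, -0.995]]
ft_force: [0.1, 2.1, -2.8]
grip_width: 0.0131
```

The foot is about 12 mm below the deck with no resistance. Continuing to about 40 mm.

>>> arm_command(rows="1 0.3 0 3 0 0 0; 1 0.3 0 3 0 0 0; 1 0.3 0 3 0 0 0; 1 0 0 0 0 0 0; 1 0 0 0 0 0 0")

```text
time_s: 21.03
position: [0.5248, -0.0252, 0.1756]
tool_rot: [[-0.978, -0.186, 0.093], [-0.185, 0.983, 0.018], [-0.095, 0.0, -0.995]]
ft_force: [0.3, 2.6, -3.3]
grip_width: 0.0129
```

>>> arm_command(rows="1 0.3 0 3 0 0 0; 1 0.3 0 3 0 0 0; 1 0.3 0 3 0 0 0; 1 0 0 0 0 0 0; 1 0 0 0 0 0 0")

```text
time_s: 21.45
position: [0.5249, -0.0251, 0.1666]
tool_rot: [[-0.978, -0.186, 0.094], [-0.185, 0.983, 0.018], [-0.095, 0.0, -0.995]]
ft_force: [2.0, 3.1, -4.0]
grip_width: 0.0129
```

>>> arm_command(rows="1 0.3 0 3 0 0 0; 1 0.3 0 3 0 0 0; 1 0.3 0 3 0 0 0; 1 0 0 0 0 0 0; 1 0 0 0 0 0 0")

```text
time_s: 21.87
position: [0.5249, -0.0251, 0.1575]
tool_rot: [[-0.978, -0.186, 0.094], [-0.185, 0.983, 0.018], [-0.095, 0.0, -0.995]]
ft_force: [1.6, 4.8, -5.4]
grip_width: 0.0131
```

>>> arm_command(rows="1 0 0 0 0 0 0; 1 0 0 0 0 0 0; 1 0 0 0 0 0 0; 1 0 0 0 0 0 0; 1 0 0 0 0 0 0")

```text
time_s: 22.28
position: [0.5249, -0.0251, 0.1578]
tool_rot: [[-0.978, -0.186, 0.094], [-0.185, 0.983, 0.018], [-0.096, 0.0, -0.995]]
ft_force: [1.8, 4.5, -5.9]
grip_width: 0.0132
```

```bash
python3 goto.py .5251 -.0253 .157; python3 - <<'E'
from rig import eyes
import cv2
im=eyes.get_image("scene")[:,:,::-1]
cv2.imwrite("pics/c10.png",cv2.resize(im[130:270,220:400],(770,600),interpolation=cv2.INTER_CUBIC))
E
```

```text
pos [ 0.52486109 -0.0251454   0.15783774] yaw_y 100.72633073185885 tilt [0.09389781 0.01802838] shift mm [-0.1 -0.2  0.9] F [ 1.8  4.5 -5.9] w 0.013195094162465228
```

View pics/c10.png

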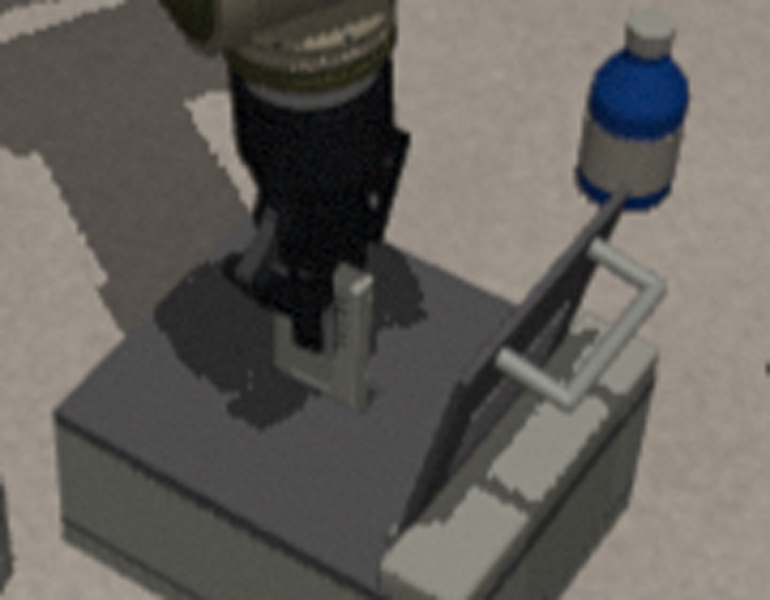

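The cassette stands upright in the slot, gripped, with its top at crop (355,270). The lid is on its stop behind it and the bottle hasn't moved. One numeric check of its height against the visible top corner, then I'll hand in.

```bash
python3 - <<'E'
from pitch import *
from rig import env
for dz in(-.005,0,.005):
    print(dz,((proj("scene",pts([.5249,-.0251,.1578+dz],0)[3:])+.5-[220,130])*[770/180,600/140]).round(0).tolist(),"obs +x+y top (373,278), +x-y top (357,292)")
print(env.close_job())
E
```

```text
-0.005 [[381.0, 286.0], [365.0, 303.0]] obs +x+y top (373,278), +x-y top (357,292)
0 [[381.0, 279.0], [365.0, 296.0]] obs +x+y top (373,278), +x-y top (357,292)
0.005 [[382.0, 272.0], [366.0, 289.0]] obs +x+y top (373,278), +x-y top (357,292)
the job is handed in; nothing more can be done
None
```

I opened the cover onto its stop and put the middle-sized cassette through the slot. I handed the job in with the gripper still holding it. `close_job` gives no verdict, so success isn't confirmed.

**What I did:** I gripped the cover by its bar, swung it open and let it go on its stop. I then took the cassette from the small stand and lowered it into the slot. It finished at 22.3 s, against the limit of 61 s.

**What went wrong:** The first try at the slot caught on the edge, peaking at about 35 N on the wrist. That tipped the cassette about 5.5° in the pads. The cause was measuring the slot at deck level, when its visible dark hole starts at the bottom of the bevel. I lifted clear, tilted the tool to bring the cassette upright again, corrected the slot position and gripped harder (70 N). The second try went in with no upward resistance.

**Last checks:**
- **Depth:** the foot is about 39 mm below the deck, from the arm's position. The cassette's top in the picture agrees with this height within about 3 mm.
- **Position:** the tool is within about 0.3 mm of my slot estimate.
- **Upright:** the cassette's edges matched an upright pose before it went in.
- **Grip:** the fingers read 13 mm open on the 14 mm cassette.
- **Cover and bystanders:** the cover is open on its stop. The bottle looked unmoved; I didn't check the jar and tube rack at the end, though no move went near them.

**Did not fully agree:**
- The wrist showed a steady 7 to 8 N sideways and down at the end, more than the cassette's weight. It may be resting lightly against the slot wall.
- The cassette's top corner looked about 2 px off sideways, roughly 4–5 mm; the same side was also off by about 2 px before the first try.

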